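Tilt the operator panel out of its foam and turn it screen up

ROBOT

A 6-joint arm with a two-finger parallel gripper is mounted at the origin on the work surface. World frame = base frame: x ahead of the robot, y to its left, z up, the work surface at z = 0. Lengths are in mm, angles in rad, forces in N, time in s.
With the tool pointing down it reaches from about 350 to 975 mm from the base axis. Payload 7.1 kg.
Tool frame: the origin (TCP) lies at the very end of the fingers, on their centre line; the grasp point (between the pads) lies 19 mm behind it; z points along the fingers, y is the line along which they close (so a half turn about z gives the same grasp; the last joint's range is limited). The gripper opens to 88 mm and grips with 3 to 60 N. Pads are 20 mm wide; open, the fingers measure 115 mm over their backs; the gripper's body (75 mm by 178 mm) begins 61 mm behind the grasp point.
Start: joints at [-1.331, 0.423, 1.63, -0, 1.089, -0.019], TCP at [159.969, -604.164, 222.675] pointing down, gripper open.
Joint ranges: [-3, 3], [-0.9, 2.11], [0.09, 2.58], [-1.31, 4.45], [0.11, 2.69], [-2.54, 2.54]. Speed limits (rad/s): [2.39, 2.39, 3.01, 3.14, 3.14, 3.14].

INTERFACE

Orientations are given as a rotation vector (axis times angle).
In Python, from workcell import sensors, imaging, close_job gives the robot as it stands. The module is installed in compiled form; this text tells all that it offers.
- The arm moves only by the tool servo_tool, never from a script. Its argument "steps" is a list of rows, each a list of 3 entries, a list of its own where there are three numbers: the shift along the world's x, y, z in m, then the turn, a rotation vector about the world's x, y, z in degrees, then the opening, from -1 (shut) to 1 (fully open). A call has exactly 8 rows; each row shifts and turns the commanded pose from where the row before left it; what a row does not reach is not made up. A row lasts 1/12 s, in which the tool goes at most 41.7 mm and 7.16 degrees, less where a joint would pass 70% of its speed; a pose out of reach is approached as far as the arm can. A call is refused whole if a number of a shift passes 0.0417 or a number of a turn 7.16, either way. A call with a gripper value outside its range is refused whole. The fingers move at their own pace and stop on an object; the grip force is fixed at half the most. Time passes only in rows, so rows that do not move let the fingers close, or fill a call up. It gives the time, the measured TCP pose, the force, the opening and the grip force at its end, in the units of the state.
- sensors.get_obs(): the state, without advancing time (a new reading comes with each control period).
- imaging.get_image(name): name is "scene" or "top" or "wrist"; returns a dict with "color" (384x512x3 uint8, blue, green, red), "range_z" (384x512 float32, mm along the optical axis (not along the pixel's ray), 0 where there is no reading), "vertical_fov" (degrees; the focal length in pixels is half the picture's height over the tangent of half this angle, whatever the lens; pixels are square), "cx", "cy" (the principal point, pixels), "k1" (the pictures are not rectified: a ray, as slopes to the right and down, at radius r is drawn at 1 + k1 r^2 times it, then the intrinsics apply), "rvec" (rotation vector, rad) and "tvec" (3), from world to camera coordinates, as OpenCV has them; the wrist camera has in their place "tool_from_camera" (4x4, takes a point from camera to tool coordinates, whose origin is the TCP and whose axes are the flange's). Camera axes: x right, y down, z forward; pixel columns grow to the right and rows downward; lengths in mm; the calibration is good to about 2 mm. A picture is of the moment at which its call begins: read the wrist's pose just before it.
- close_job(): hands the job in; it is judged then, once.
The state is a dict: "t": time; "qpos": joint angles; "qvel": joint speeds; "joint_torque": joint torques, N m; "ee_pos": TCP position; "orientation": TCP orientation; "ft_force": force on the tool from outside, world axes, zero at the start; "moment": the same for the moment, N m; "width": finger opening in mm; "grasp_force": force on a finger pad.
Only numpy, scipy, OpenCV 4.12 (cv2) and the standard library are available. Lean on these libraries where they do the work, as an engineer would, in place of code of your own. Each camera call takes 0.05 s, during which the arm holds its last target. There are 200 camera calls.

TASK

Take the new operator panel out of its foam insert by lifting its free end first, so that the other end comes out from under the foam lip, turn it over and lay it screen up on the blue-topped rest, centred and lengthwise along it, then let go. Set it down gently: do not drop it, let it topple or bang it on the table or the rest, and leave the other things on the table where they are.

Things in the scene. Friction and masses are not known exactly. Their poses are not given: they have to be found in the camera images.
- panel: The operator panel, a loose black box 130 x 56 x 42 mm, 0.26 to 0.55 kg. Origin at its centre. x runs along the 130 mm length from the free end (-65 mm) to the tucked end (+65 mm), y along the 56 mm width; z (42 mm thick) points out of the BACK, an aluminium plate with dark ribs. At the start it lies in the foam back up, screen down. It stands by itself on either end on the bare table.
- screen (a point): centre of the panel's screen face, the -z face, 21 mm from its centre: a blue screen with a yellow field, a green and a red key beside it
- free_end (a point): centre of the panel's end face that lies free between the finger wells; orange patches mark this end on the back and on the end face
- tucked_end (a point): centre of the other end face, tucked under the foam lip at the start
- foam_case: Fixed dark foam insert, 168 x 160 mm. Origin on the table under the pocket's centre; x points from the open end to the lipped end, z up. The panel lies centred over the origin, its axes along these, its top 54 mm above the table. From x = -10 to +88 mm the foam is 64 mm high; it walls in the panel with 2 mm clearance on each long side and 3 mm at the far end (wall at x = +68 mm)
- pocket (a point): centre of the pocket's floor, 12 mm above the table, on which the panel lies
- lip (a point): middle of the edge of the foam lip that covers the last 14 mm of the panel's tucked end: 51 mm from the case's origin along x, underside 56 mm above the table (2 mm over the panel). It keeps the panel from being lifted straight up
- stop (a point): top of the foam stop just beyond the panel's free end: 56 mm wide, 24 mm high above the table, at x = -80 to -68 mm of the case (3 mm clearance). It keeps the panel from being slid out level
- well_left (a point): floor (4 mm above the table) of the finger well on the case's +y side: beside the free end, at case x = -80 to -10 mm, the panel's long sides are bare from the panel out to a rim at y = 72 mm; the rim is 24 mm high and nothing beside or beyond the free end is taller
- well_right (a point): floor of the same finger well on the case's -y side
- rest: Fixed rest: a grey foot 120 x 80 x 8 mm carrying a narrow block with a blue top pad 100 mm long (its x) and 44 mm wide. Origin under its centre on the table. The panel is wider and longer than the pad, so fingers beside it clear the block
- rest_top (a point): centre of the rest's pad, 50 mm above the table
- screwdriver: Bystander: loose screwdriver lying on the table
- wrench: Bystander: loose steel wrench lying on the table
- tape_roll: Bystander: loose yellow ring, 80 mm across and 24 mm high
- spacer: Bystander: loose dark steel stepped spacer, 44 mm across and 50 mm high, standing
- bracket: Bystander: loose blue L-shaped bracket, 70 x 40 mm, 50 mm high
- stop_box: Bystander: loose yellow box 70 x 70 x 50 mm with a red mushroom button, 76 mm high in all
- collar: Bystander: loose brass collar, 64 mm across, 30 mm high
- table: the brushed steel work table, its top at height 0; it is kept bare midway between the foam case and the rest, around x = 0.53, y = 0 (within 60 mm), whichever side each stands on
There are look-alikes about, which are no part of the job. Several things look just like the foam_case: the one meant starts nearest to the robot's base.

How it is judged (in metres and radians):
On the way, in this order (a step that is already met when the one before it is completed fails the run):
1. the panel's free end is lifted while its other end is still down in the foam pocket (z of free_end in the frame of foam_case above 0.045 m and z of tucked_end in the frame of foam_case below 0.05 m and x of tucked_end in the frame of foam_case above 0.03 m and angle between panel's own z axis and vertical above 0.1 rad), for 0.05 s.
2. the panel is out of the foam ((horizontal distance between panel and foam_case above 0.15 m or z of tucked_end in the frame of foam_case above 0.08 m)), for 0.05 s.
At the end, for the whole second after the job is handed in: The panel lies at rest and released on the rest's blue pad, screen up (level within 8 degrees), its centre within 20 mm of the pad's centre, its length along the pad's length within 11 degrees (either way round) (horizontal distance between panel and rest_top below 0.02 m and height (world z) of panel between 0.064 and 0.078 m and angle between panel's own z axis and vertical above 3 rad and angle between the x axis of panel and the x axis of rest, either way round below 0.2 rad and linear speed of panel below 0.02 m/s and angular speed of panel below 0.1 rad/s); the robot touches nothing.
It fails at once if another thing on the table is moved more than 30 mm (distance of any of screwdriver, wrench, tape_roll, spacer, bracket, stop_box, collar from where it was at the start of the episode above 0.03 m).
It fails at once if the panel topples (turns faster than 7 rad/s), drops (moves faster than 1.3 m/s), or bangs or presses on the table or the rest with more than 120 N (angular speed of panel above 7 rad/s or linear speed of panel above 1.3 m/s or contact force between panel and table above 120 N or contact force between panel and rest above 120 N).
It also fails if it takes over 61 s, if anything falls off the work surface, if the arm or the gripper's body presses on something with over 40 N, if the wrist force passes 120 N, or if a joint passes its speed limit or range.

## Working session

There is one attempt and no reset: what is moved stays moved. The work goes in short steps, Python scripts to look and compute and a tool call to move; the robot and the scene stay as the last step left them, time stands still between calls to the robot, and variables do not carry over. Pictures are saved under pics/ and viewed, at most 10 in all, crops included, and the job is handed in when it is done.

Besides the shell and the picture viewer there is one more tool, called in YAML: its name, and indented under it one key for each argument. servo_tool: Moves the arm, as the interface text tells. Its arguments: {"type":"object","properties":{"steps":{"type":"array"}},"required":["steps"]}

```bash
mkdir -p pics
cat > h.py <<'E'
import numpy as np, cv2
from workcell import sensors, imaging
from scipy.spatial.transform import Rotation as R
def cam(name):
    o=sensors.get_obs(); im=imaging.get_image(name); h=im["color"].shape[0]
    f=h/2/np.tan(np.radians(im["vertical_fov"])/2); im["f"]=f
    if name=="wrist":
        T=np.eye(4);T[:3,:3]=R.from_rotvec(o["orientation"]).as_matrix();T[:3,3]=o["ee_pos"]
        im["wc"]=T@np.array(im["tool_from_camera"])
    else:
        M=np.eye(4);M[:3,:3]=R.from_rotvec(np.ravel(im["rvec"])).as_matrix();M[:3,3]=np.ravel(im["tvec"])
        im["wc"]=np.linalg.inv(M)
    return im
def slopes(im,uv):
    d=(np.asarray(uv,float).reshape(-1,2)-[im["cx"],im["cy"]])/im["f"]
    s=d.copy()
    for _ in range(20): s=d/(1+im["k1"]*(s**2).sum(1,keepdims=True))
    return np.c_[s,np.ones(len(s))]
def onplane(im,uv,z):
    r=slopes(im,uv)@im["wc"][:3,:3].T; c=im["wc"][:3,3]
    return c+r*((z-c[2])/r[:,2])[:,None]
def cloud(im):
    h,w=im["range_z"].shape; v,u=np.mgrid[:h,:w]
    s=slopes(im,np.c_[u.ravel(),v.ravel()])*im["range_z"].reshape(-1,1)
    P=s@im["wc"][:3,:3].T+im["wc"][:3,3]; P[im["range_z"].ravel()==0]=np.nan
    return P.reshape(h,w,3)
E
python3 - <<'E'
from h import *
for n in("top","scene"):
    im=cam(n); cv2.imwrite(f"pics/{n}0.png",im["color"]); print(n,im["wc"][:3,3].round(),im["f"],im["k1"])
    np.save(n+"P.npy",cloud(im)); np.save(n+"C.npy",im["color"])
print(sensors.get_obs())
E
```

```text
top [ 333. -137. 1270.] 446.8951919963635 -0.16484417653742464
scene [1239.  151.  748.] 351.8219365413501 -0.09465876724820627
{'t': 0.1, 'qpos': array([-1.33098154e+00,  4.23761713e-01,  1.63060474e+00, -3.36891312e-05,
        1.08859812e+00, -1.90110115e-02]), 'qvel': array([ 0.00060193, -0.00233675, -0.00298497, -0.0001569 ,  0.00135551,
       -0.0003415 ]), 'joint_torque': array([-6.97988635e-04, -5.45611954e+01, -2.74327022e+01,  6.44684304e-02,
        1.88554876e-02, -2.47982678e-05]), 'ee_pos': array([ 159.85638098, -603.69319215,  221.9845947 ]), 'orientation': array([-3.11397004e+00, -4.05277547e-01,  2.83893380e-04]), 'ft_force': array([-0.60392762,  0.36241357,  0.05372377]), 'moment': array([-0.00532732,  0.01761005, -0.01072009]), 'grasp_force': 0.0, 'width': 87.85803813889}
```

View pics/top0.png

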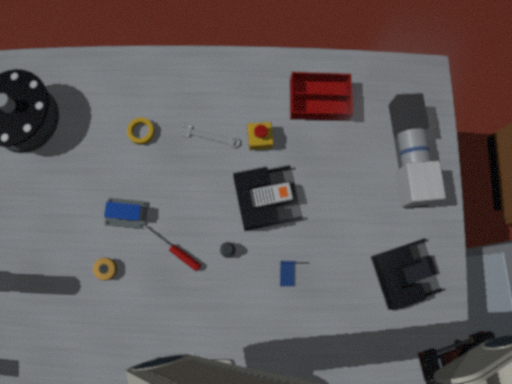

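View pics/scene0.png

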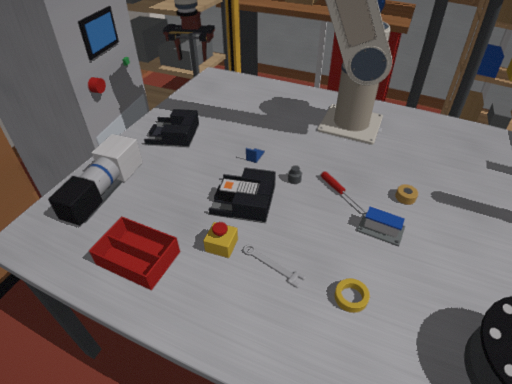

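The top view shows a foam case with the orange-marked panel at (268,197), a second, empty case at (407,275), and the rest at (125,211). The scene view shows them at (245,193), (175,128) and (382,222). Next I'll measure them and crop the case.

Run:
```python
from h import *
im=cam("top"); P=cloud(im); C=im["color"]; hsv=cv2.cvtColor(C,cv2.COLOR_BGR2HSV)
def mask(name,lo,hi,box,z):
    m=cv2.inRange(hsv,lo,hi); k=np.zeros_like(m); x0,y0,x1,y1=box; k[y0:y1,x0:x1]=255; m&=k
    c=max(cv2.findContours(m,0,1)[0],key=cv2.contourArea); 
    zs=np.nanmedian(P[...,2][m>0]); q=onplane(im,c.reshape(-1,2),z)[:,:2].astype(np.float32)
    r=cv2.minAreaRect(q); b=cv2.boxPoints(r); print(name,"z",zs.round(1),"ctr",np.round(r[0],1),"size",np.round(r[1],1),"corners",b.round(0).tolist())
mask("rest",(100,120,60),(130,255,255),(95,190,160,235),50)
mask("orange",(5,120,120),(18,255,255),(230,160,310,235),54)
for n,b in(("case",(225,155,310,235)),("empty",(365,230,450,315))):
    p=P[b[1]:b[3],b[0]:b[2]].reshape(-1,3); q=p[(p[:,2]>58)&(p[:,2]<70)][:,:2].astype(np.float32)
    r=cv2.minAreaRect(q);print(n,"foamtop",len(q),np.round(r[0]),np.round(r[1]),cv2.boxPoints(r).round(0).tolist(),"dist",np.hypot(*r[0]).round())
p=P[155:235,225:310].reshape(-1,3);
for n,(u,v) in dict(tape=(153,130),wr=(213,136),stopbox=(261,135),spacer=(229,250),bracket=(290,272),collar=(104,269),sd=(185,257),redtray=(320,96),white=(418,170)).items(): print(n,P[v,u].round())
c=cv2.resize(C[150:240,220:315],None,fx=6,fy=6,interpolation=cv2.INTER_CUBIC);cv2.imwrite("pics/case.png",c)
```

```text
rest z 49.5 ctr [512.  202.5] size [99.4 44.6] corners [[486.0, 154.0], [531.0, 151.0], [538.0, 251.0], [493.0, 254.0]]
orange z 54.5 ctr [ 573.1 -243.6] size [26.5 20.9] corners [[558.0, -236.0], [562.0, -256.0], [588.0, -251.0], [584.0, -231.0]]
case foamtop 1577 [ 561. -188.] [161. 140.] [[468.0, -137.0], [498.0, -273.0], [655.0, -238.0], [624.0, -102.0]] dist 592.0
empty foamtop 1522 [ 338. -570.] [162. 100.] [[245.0, -547.0], [276.0, -642.0], [430.0, -593.0], [400.0, -498.0]] dist 662.0
tape [760. 137.  15.]
wr [747. -41.   5.]
stopbox [ 730. -180.   74.]
spacer [410. -97.  49.]
bracket [ 353. -268.    8.]
collar [350. 251.  30.]
sd [389.  25.  24.]
redtray [ 869. -357.   36.]
white [ 631. -618.  102.]
```

View pics/case.png

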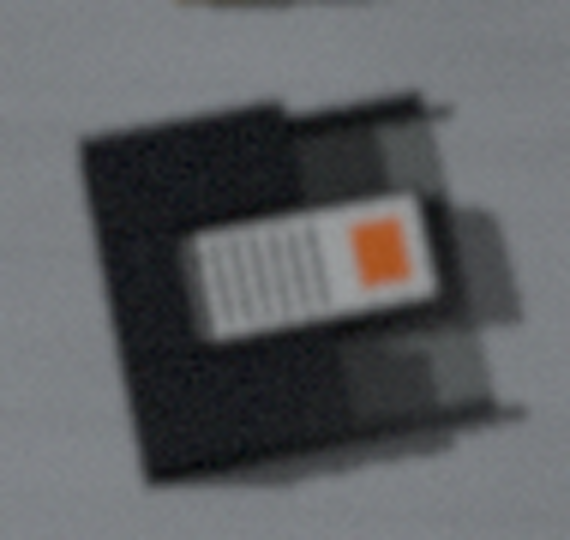

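The crop shows the case with the panel inside, its orange-marked free end facing right (-y). There are two look-alikes: (268,197), 592 mm from the base and holding the panel, and (407,275), 662 mm away and empty. The first is the one meant.

Plan:
1. Grasp the panel at 45° from its free-end side.
2. Lever it out of the foam and stand it on its tucked end at (530, 0).
3. Regrasp from the other side and lay it on the rest.

```bash
cat >> h.py <<'E'
def tool(x,phi_dir):  # x: desired tool z (unit), phi_dir: desired tool y (horizontal)
    z=np.array(x,float);z/=np.linalg.norm(z); y=np.array(phi_dir,float); y-=z*(y@z); y/=np.linalg.norm(y)
    return np.c_[np.cross(y,z),y,z]
def plan(pos,Rt,show=True):
    o=sensors.get_obs(); R0=R.from_rotvec(o["orientation"])
    best=min((R.from_matrix(Rt*np.array(s)) for s in((1,1,1),(-1,-1,1))),key=lambda r:(r*R0.inv()).magnitude())
    rv=np.degrees((best*R0.inv()).as_rotvec()); d=np.array(pos)-o["ee_pos"]
    print("t",o["t"],"ee",o["ee_pos"].round(1),"shift mm",d.round(1),"rot deg",rv.round(2),"rows>=",max(np.abs(d).max()/41,np.linalg.norm(d)/41.7,np.linalg.norm(rv)/7.16).round(1))
def panelfit(im,box=None):
    hsv=cv2.cvtColor(im["color"],cv2.COLOR_BGR2HSV); P=cloud(im)
    m=((abs(P[...,2]-54)<5)&(hsv[...,2]>75)).astype(np.uint8)*255
    if box: k=np.zeros_like(m);k[box[1]:box[3],box[0]:box[2]]=255;m&=k
    m=cv2.morphologyEx(m,cv2.MORPH_CLOSE,np.ones((7,7)))
    c=max(cv2.findContours(m,0,1)[0],key=cv2.contourArea)
    r=cv2.minAreaRect(onplane(im,c.reshape(-1,2),54)[:,:2].astype(np.float32))
    print("panel rect",np.round(r[0],1),np.round(r[1],1),"corners",cv2.boxPoints(r).round(1).tolist()); return m
E
python3 - <<'E'
from h import *
im=cam("top"); panelfit(im,(225,155,310,235))
o=sensors.get_obs(); print(R.from_rotvec(o["orientation"]).as_matrix().round(2))
a=np.radians(102.8); ex=np.array([np.cos(a),np.sin(a),0]); ey=np.array([-ex[1],ex[0],0])
c=np.array([573.1,-243.6,33]); 
g=c+ex*5; Rt=tool(ex-[0,0,1],ey); print("g",g)
plan(g+Rt[:,2]*(19-120),Rt)
E
```

```text
panel rect [ 566.2 -212.5] [ 53.  109.7] corners [[527.7000122070312, -165.3000030517578], [553.0, -272.0], [604.5999755859375, -259.79998779296875], [579.4000244140625, -153.0]]
[[ 0.97  0.26 -0.  ]
 [ 0.26 -0.97  0.  ]
 [ 0.   -0.   -1.  ]]
g [ 571.99225751 -238.72425323   33.        ]
t 0.2 ee [ 159.9 -603.9  222.2] shift mm [ 427.9  295.5 -117.8] rot deg [ 42.33 -25.69  83.01] rows>= 13.5
```

servo_tool:
  steps:
    - [[0.026, 0.017, 0.003], [2.65, -1.6, 5.19], 1]
    - [[0.026, 0.017, 0.003], [2.65, -1.6, 5.19], 1]
    - [[0.026, 0.017, 0.003], [2.65, -1.6, 5.19], 1]
    - [[0.026, 0.017, 0.003], [2.65, -1.6, 5.19], 1]
    - [[0.026, 0.017, 0.003], [2.65, -1.6, 5.19], 1]
    - [[0.026, 0.017, 0.003], [2.65, -1.6, 5.19], 1]
    - [[0.026, 0.017, 0.003], [2.65, -1.6, 5.19], 1]
    - [[0.026, 0.017, 0.003], [2.65, -1.6, 5.19], 1]

```text
t: 0.87
ee_pos: [368.9, -467.3, 246.9]
orientation: [-2.445, -1.334, -0.375]
ft_force: [0.8, 0.2, 0.1]
width: 88.0
grasp_force: 0.0
```

servo_tool:
  steps:
    - [[0.026, 0.017, 0], [2.65, -1.6, 5.19], 1]
    - [[0.026, 0.017, 0], [2.65, -1.6, 5.19], 1]
    - [[0.026, 0.017, 0], [2.65, -1.6, 5.19], 1]
    - [[0.026, 0.017, 0], [2.65, -1.6, 5.19], 1]
    - [[0.026, 0.017, 0], [2.65, -1.6, 5.19], 1]
    - [[0.026, 0.017, 0], [2.65, -1.6, 5.19], 1]
    - [[0.026, 0.017, 0], [2.65, -1.6, 5.19], 1]
    - [[0, 0, 0], [2.65, -1.6, 5.19], 1]

```text
t: 1.53
ee_pos: [553.6, -345.6, 246.3]
orientation: [-1.52, -1.923, -0.635]
ft_force: [-0.3, 0.3, -0.5]
width: 87.7
grasp_force: 0.0
```

```bash
cat >> h.py <<'E'
A=np.radians(103.2); EX=np.array([np.cos(A),np.sin(A),0]); EY=np.array([-EX[1],EX[0],0]); C0=np.array([564,-203.5,33])
E
python3 - <<'E'
from h import *
o=sensors.get_obs(); print(o["qpos"].round(2),R.from_rotvec(o["orientation"]).as_matrix().round(2))
im=cam("wrist"); m=panelfit(im); cv2.imwrite("pics/w1.png",im["color"])
Rt=tool(EX-[0,0,1],EY); plan(C0-EX*36+Rt[:,2]*(19-80),Rt)
E
```

```text
[-0.76  0.78  1.15  0.42  1.88 -1.01] [[-0.16  0.97 -0.16]
 [ 0.69  0.23  0.69]
 [ 0.71  0.   -0.71]]
panel rect [ 563.8 -209.5] [ 49.5 113.2] corners [[527.5999755859375, -159.5], [551.7000122070312, -270.1000061035156], [600.0999755859375, -259.6000061035156], [576.0, -149.0]]
t 1.5833 ee [ 552.1 -346.7  244.7] shift mm [  30.    66.2 -168.6] rot deg [-0.37  0.09 -0.39] rows>= 4.4
```

View pics/w1.png

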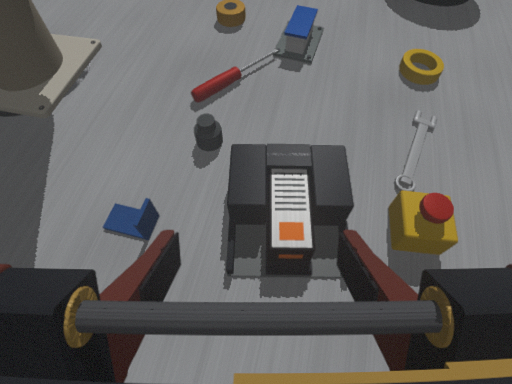

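The wrist view shows the panel squarely in the pocket, its orange end at (290,232), with clear wells on both sides. Both views agree within 3 mm. I'll approach along the tool axis.

servo_tool:
  steps:
    - [[0.005, 0.011, -0.028], [0, 0, 0], 1]
    - [[0.005, 0.011, -0.028], [0, 0, 0], 1]
    - [[0.005, 0.011, -0.028], [0, 0, 0], 1]
    - [[0.005, 0.011, -0.028], [0, 0, 0], 1]
    - [[0.005, 0.011, -0.028], [0, 0, 0], 1]
    - [[0.005, 0.011, -0.028], [0, 0, 0], 1]
    - [[0, 0, 0], [0, 0, 0], 1]
    - [[0, 0, 0], [0, 0, 0], 1]

```text
t: 2.25
ee_pos: [578.8, -282.7, 77.7]
orientation: [-1.53, -1.913, -0.632]
ft_force: [-0.6, -0.3, 0.5]
width: 88.1
grasp_force: 0.0
```

Run:
```python
from h import *
im=cam("wrist"); m=panelfit(im); cv2.imwrite("pics/w2.png",im["color"])
Rt=tool(EX-[0,0,1],EY); plan(C0-EX*36+Rt[:,2]*19,Rt)
hsv=cv2.cvtColor(im["color"],cv2.COLOR_BGR2HSV);m=cv2.inRange(hsv,(5,120,60),(18,255,255)); P=cloud(im); m[abs(P[...,2]-54)>4]=0
c=max(cv2.findContours(m,0,1)[0],key=cv2.contourArea);print(cv2.minAreaRect(onplane(im,c.reshape(-1,2),54)[:,:2].astype(np.float32)),np.nanmedian(P[m>0],0))
```

```text
panel rect [ 564.8 -208.8] [ 52.5 114.1] corners [[526.7000122070312, -158.89999389648438], [551.7000122070312, -270.20001220703125], [602.9000244140625, -258.70001220703125], [577.9000244140625, -147.39999389648438]]
t 2.3 ee [ 579.7 -283.9   79.4] shift mm [-10.5  58.4 -59.8] rot deg [ 0.02 -0.07  0.43] rows>= 2.0
((571.0189208984375, -243.913330078125), (29.580364227294922, 22.950756072998047), 12.688138008117676) [ 571.17832215 -244.61369972   54.52177661]
```

View pics/w2.png

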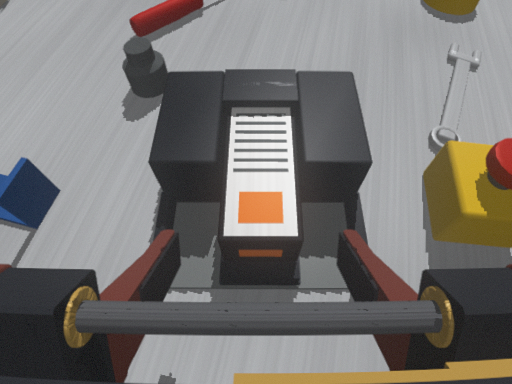

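The fingers at (165,250) and (352,250) straddle the panel at column 261. The panel is centred, so I'll go in and grip.

servo_tool:
  steps:
    - [[-0.0023, 0.0117, -0.012], [0, 0, 0], 1]
    - [[-0.0023, 0.0117, -0.012], [0, 0, 0], 1]
    - [[-0.0023, 0.0117, -0.012], [0, 0, 0], 1]
    - [[-0.0023, 0.0117, -0.012], [0, 0, 0], 1]
    - [[-0.0023, 0.0117, -0.012], [0, 0, 0], 1]
    - [[0, 0, 0], [0, 0, 0], 1]
    - [[0, 0, 0], [0, 0, 0], -1]
    - [[0, 0, 0], [0, 0, 0], -1]

```text
t: 2.97
ee_pos: [569.6, -226.6, 20.6]
orientation: [-1.533, -1.92, -0.634]
ft_force: [0.5, -0.1, -0.4]
width: 78.2
grasp_force: 0.0
```

servo_tool:
  steps:
    - [[0, 0, 0], [0, 0, 0], -1]
    - [[0, 0, 0], [0, 0, 0], -1]
    - [[0, 0, 0], [0, 0, 0], -1]
    - [[0, 0, 0], [0, 0, 0], -1]
    - [[0, 0, 0], [0, 0, 0], -1]
    - [[0, 0, 0], [0, 0, 0], -1]
    - [[0, 0, 0], [0, 0, 0], -1]
    - [[0, 0, 0], [0, 0, 0], -1]

```text
t: 3.63
ee_pos: [568.4, -225.5, 19.3]
orientation: [-1.531, -1.918, -0.633]
ft_force: [-1.3, -4.2, 4.7]
width: 55.3
grasp_force: 30.1
```

```bash
cat >> h.py <<'E'
def grasp_local(): 
    pass
E
python3 - <<'E'
from h import *
o=sensors.get_obs(); Rm=R.from_rotvec(o["orientation"]).as_matrix(); g=o["ee_pos"]-19*Rm[:,2]
print(o["t"],o["width"],o["grasp_force"],o["ft_force"].round(1),o["ee_pos"].round(1)); d=g-C0
print("grasp in panel",(d@EX).round(1),(d@EY).round(1),d[2].round(1),"g",g.round(1), "tool z",Rm[:,2].round(3),"tool y",Rm[:,1].round(3))
# lever-out: theta, bottom corner (xb,zb); shift of TCP from start
p0=np.array([(o["ee_pos"]-C0)@EX, o["ee_pos"][2]])
for th,xb,zb in((3,64.5,12.5),(6,62,12.5),(9,58,12.5),(12,53,13),(12,30,20)):
    t=np.radians(th); ux=np.array([np.cos(t),-np.sin(t)]); uz=np.array([np.sin(t),np.cos(t)])
    r=p0-np.array([65,12]); q=np.array([xb,zb])+ux*r[0]+uz*r[1]; s=q-p0
    print(th,"case dx,dz",s.round(1),"world",(EX*s[0]+[0,0,s[1]]).round(1))
print("axis (free end up) per deg:",EY.round(3))
E
```

```text
3.6333 55.2976896079726 30.11320165467623 [-1.3 -4.2  4.7] [ 568.4 -225.5   19.3]
grasp in panel -35.8 0.8 -0.3 g [ 571.4 -238.5   32.7] tool z [-0.157  0.689 -0.708] tool y [ 0.975  0.222 -0.001]
3 case dx,dz [0.  5.1] world [-0.   0.   5.1]
6 case dx,dz [-1.8  9.6] world [ 0.4 -1.7  9.6]
9 case dx,dz [-4.8 14.1] world [ 1.1 -4.7 14.1]
12 case dx,dz [-8.6 19. ] world [ 2.  -8.4 19. ]
12 case dx,dz [-31.6  26. ] world [  7.2 -30.7  26. ]
axis (free end up) per deg: [-0.974 -0.228  0.   ]
```

Gripped at 30 N with width 55. Now I'll lever the free end up.

servo_tool:
  steps:
    - [[0, 0, 0.0025], [-1.46, -0.34, 0], -1]
    - [[0, 0, 0.0025], [-1.46, -0.34, 0], -1]
    - [[0.0002, -0.0009, 0.0023], [-1.46, -0.34, 0], -1]
    - [[0.0002, -0.0009, 0.0023], [-1.46, -0.34, 0], -1]
    - [[0.0003, -0.0015, 0.0023], [-1.46, -0.34, 0], -1]
    - [[0.0003, -0.0015, 0.0023], [-1.46, -0.34, 0], -1]
    - [[0.0005, -0.0018, 0.0024], [-1.46, -0.34, 0], -1]
    - [[0.0005, -0.0018, 0.0024], [-1.46, -0.34, 0], -1]

```text
t: 4.3
ee_pos: [570.3, -232.8, 37.3]
orientation: [-1.653, -2.072, -0.487]
ft_force: [-0.7, 0.4, -9.4]
width: 55.9
grasp_force: 30.0
```

servo_tool:
  steps:
    - [[0, 0, 0], [0, 0, 0], -1]
    - [[0, 0, 0], [0, 0, 0], -1]
    - [[0.0006, -0.0026, 0.0008], [0, 0, 0], -1]
    - [[0.0006, -0.0026, 0.0008], [0, 0, 0], -1]
    - [[0.0006, -0.0026, 0.0008], [0, 0, 0], -1]
    - [[0.0006, -0.0026, 0.0008], [0, 0, 0], -1]
    - [[0.0006, -0.0026, 0.0008], [0, 0, 0], -1]
    - [[0.0006, -0.0026, 0.0008], [0, 0, 0], -1]

```text
t: 4.97
ee_pos: [574.2, -249.1, 42.8]
orientation: [-1.652, -2.07, -0.491]
ft_force: [-0.9, 0.1, -5.5]
width: 55.9
grasp_force: 30.0
```

Run:
```python
from h import *
o=sensors.get_obs(); print(o["t"],o["ee_pos"].round(1),o["ft_force"].round(1),o["width"])
P=np.zeros(0); im=cam("wrist"); cv2.imwrite("pics/w3.png",im["color"])
```

```text
4.9667 [ 574.2 -249.1   42.8] [-0.9  0.1 -5.5] 55.88165029072992
```

View pics/w3.png

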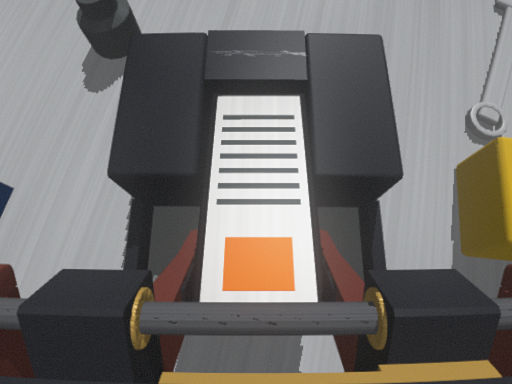

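The wrist view shows the panel sliding out straight, with the free end up and its tucked end emerging from under the lip at (258,95). I'll check the tilt from depth.

```bash
cat >> h.py <<'E'
def fitplane(p):
    c=p.mean(0); n=np.linalg.svd(p-c,full_matrices=False)[2][2]; return c,n*np.sign(n[2] if abs(n[2])>.05 else 1)
E
python3 - <<'E'
from h import *
im=cam("wrist"); P=cloud(im); g=im["color"].min(2); m=np.zeros(g.shape,bool); m[90:232,205:310]=1; m&=(g>120)
p=P[m]; p=p[np.isfinite(p).all(1)]; c,n=fitplane(p); print(len(p),c.round(1),n.round(3),"tilt",np.degrees(np.arccos(n[2])).round(1))
d=(p-C0)@EX; print("case x range",d.min().round(1),np.percentile(d,99.5).round(1),"z at far",p[d>np.percentile(d,98),2].mean().round(1))
E
```

```text
11180 [ 565.8 -211.1   70. ] [-0.048  0.204  0.978] tilt 12.1
case x range -43.9 40.2 z at far 59.7
```

The tilt is 12.1° and the tucked end is clear of the lip, so I'll lift out.

servo_tool:
  steps:
    - [[0.0005, -0.002, 0.008], [0, 0, 0], -1]
    - [[0.0005, -0.002, 0.012], [0, 0, 0], -1]
    - [[0, 0, 0.018], [0, 0, 0], -1]
    - [[0, 0, 0.022], [0, 0, 0], -1]
    - [[0, 0, 0.025], [0, 0, 0], -1]
    - [[0, 0, 0.025], [0, 0, 0], -1]
    - [[0, 0, 0.02], [0, 0, 0], -1]
    - [[0, 0, 0.01], [0, 0, 0], -1]

```text
t: 5.73
ee_pos: [576.4, -253.3, 187.6]
orientation: [-1.654, -2.076, -0.492]
ft_force: [0.8, 0.4, -5.1]
width: 55.4
grasp_force: 30.0
```

```bash
cat >> h.py <<'E'
B=np.radians(86); H=np.array([np.cos(B),np.sin(B),0])
def panelR(x,z): x=np.array(x,float);z=np.array(z,float); x/=np.linalg.norm(x); z/=np.linalg.norm(z); return np.c_[x,np.cross(z,x),z]
E
python3 - <<'E'
from h import *
im=cam("wrist"); P=cloud(im); g=im["color"].min(2); m=np.zeros(g.shape,bool); m[60:232,190:325]=1; m&=(g>120)
o=sensors.get_obs(); Rm=R.from_rotvec(o["orientation"]).as_matrix()
p=P[m]; p=p[np.isfinite(p).all(1)]
L=np.linalg.norm(p-o["ee_pos"],axis=1); p=p[L<150]
c,n=fitplane(p); px=-np.array([Rm[1,1],-Rm[0,1],0]);px=px if px@EX>0 else -px; px-=n*(n@px)
Rp=panelR(px,n); print(len(p),"normal",n.round(3),"tool z in panel",(Rp.T@Rm[:,2]).round(3),"ft",o["ft_force"].round(1))
q=(p-o["ee_pos"])@Rp; print("in panel axes rel TCP: x",q[:,0].min().round(1),q[:,0].max().round(1),"y",q[:,1].min().round(1),q[:,1].max().round(1),"z",np.median(q[:,2]).round(1))
Tl=Rp.T@Rm; np.save("Tl.npy",Tl)
# TCP in panel: grasp x -35.8, z -0.3 + 19*tool z
tcp=np.array([-35.8,0,-.3])+19*(Rp.T@Rm[:,2]); print("tcp in panel",tcp)
Rs=panelR([0,0,-1],H); plan(np.array([530,0,65+20])+Rs@tcp,Rs@Tl)
E
```

```text
10048 normal [-0.052  0.207  0.977] tool z in panel [ 0.708 -0.    -0.706] ft [ 1.3  0.1 -3.3]
in panel axes rel TCP: x -3.8 83.8 y -23.9 24.4 z 34.2
tcp in panel [-2.23473310e+01 -7.45652774e-03 -1.37173634e+01]
t 5.7833 ee [ 576.8 -253.6  188.1] shift mm [-47.7 239.9 -80.8] rot deg [-77.71  -5.76 -14.36] rows>= 11.1
```

servo_tool:
  steps:
    - [[-0.003, 0.015, 0], [-4.86, -0.36, -0.9], -1]
    - [[-0.003, 0.015, 0], [-4.86, -0.36, -0.9], -1]
    - [[-0.003, 0.015, 0], [-4.86, -0.36, -0.9], -1]
    - [[-0.003, 0.015, 0], [-4.86, -0.36, -0.9], -1]
    - [[-0.003, 0.015, 0], [-4.86, -0.36, -0.9], -1]
    - [[-0.003, 0.015, 0], [-4.86, -0.36, -0.9], -1]
    - [[-0.003, 0.015, 0], [-4.86, -0.36, -0.9], -1]
    - [[-0.003, 0.015, 0], [-4.86, -0.36, -0.9], -1]

```text
t: 6.45
ee_pos: [550.1, -131.7, 182.8]
orientation: [2.105, 2.27, -0.17]
ft_force: [0.3, -0.3, -5.9]
width: 56.1
grasp_force: 30.0
```

servo_tool:
  steps:
    - [[-0.003, 0.015, 0], [-4.86, -0.36, -0.9], -1]
    - [[-0.003, 0.015, 0], [-4.86, -0.36, -0.9], -1]
    - [[-0.003, 0.015, 0], [-4.86, -0.36, -0.9], -1]
    - [[-0.003, 0.015, 0], [-4.86, -0.36, -0.9], -1]
    - [[-0.003, 0.015, 0], [-4.86, -0.36, -0.9], -1]
    - [[-0.003, 0.015, 0], [-4.86, -0.36, -0.9], -1]
    - [[-0.003, 0.015, 0], [-4.86, -0.36, -0.9], -1]
    - [[-0.003, 0.015, 0], [-4.86, -0.36, -0.9], -1]

```text
t: 7.12
ee_pos: [526.3, -11.4, 182.7]
orientation: [1.837, 1.701, -0.758]
ft_force: [0.2, -0.3, -5.6]
width: 55.9
grasp_force: 30.0
```

servo_tool:
  steps:
    - [[0, 0, -0.01], [0, 0, 0], -1]
    - [[0, 0, -0.015], [0, 0, 0], -1]
    - [[0, 0, -0.015], [0, 0, 0], -1]
    - [[0, 0, -0.012], [0, 0, 0], -1]
    - [[0, 0, -0.008], [0, 0, 0], -1]
    - [[0, 0, 0], [0, 0, 0], -1]
    - [[0, 0, 0], [0, 0, 0], -1]
    - [[0, 0, 0], [0, 0, 0], -1]

```text
t: 7.78
ee_pos: [527.4, -13.2, 122.9]
orientation: [1.839, 1.704, -0.756]
ft_force: [0.1, -0.3, -5.4]
width: 55.8
grasp_force: 30.0
```

Run:
```python
from h import *
Tl=np.load("Tl.npy"); tcp=np.array([-22.3,0,-13.7])
Rs=panelR([0,0,-1],H); plan(np.array([530,0,65])+Rs@tcp,Rs@Tl)
im=cam("wrist"); P=cloud(im); g=im["color"].min(2); o=sensors.get_obs(); print(o["qpos"].round(2),o["ft_force"].round(1))
Rm=R.from_rotvec(o["orientation"]).as_matrix(); m=np.zeros(g.shape,bool); m[60:232,190:325]=1; m&=(g>90)
p=P[m]; p=p[np.isfinite(p).all(1)]; p=p[np.linalg.norm(p-o["ee_pos"],axis=1)<150]; p=p[p[:,2]>8]
c,n=fitplane(p); print(len(p),c.round(1),n.round(3))
t=cam("scene"); cv2.imwrite("pics/s1.png",cv2.resize(t["color"][100:270,180:430],None,fx=3,fy=3))
```

```text
t 7.7833 ee [527.4 -13.2 122.9] shift mm [  1.7  -0.5 -35.6] rot deg [-0.23  0.02  0.38] rows>= 0.9
[ 0.34  0.63  1.82 -0.77  1.19  0.9 ] [ 1.3  0.3 -4.4]
9886 [529.9  21.9  90.4] [0.075 0.997 0.001]
```

View pics/s1.png

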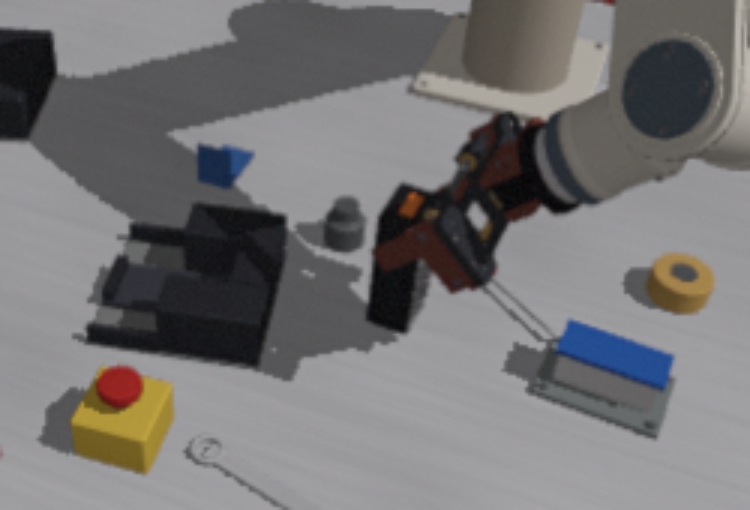

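The panel hangs upright at (395,270), its plate vertical to within 0.1°, over bare table. I'll lower it gently.

servo_tool:
  steps:
    - [[0, 0, -0.008], [0, 0, 0], -1]
    - [[0, 0, -0.01], [0, 0, 0], -1]
    - [[0, 0, -0.008], [0, 0, 0], -1]
    - [[0, 0, -0.004], [0, 0, 0], -1]
    - [[0, 0, -0.001], [0, 0, 0], -1]
    - [[0, 0, -0.001], [0, 0, 0], -1]
    - [[0, 0, 0], [0, 0, 0], -1]
    - [[0, 0, 0], [0, 0, 0], -1]

```text
t: 8.55
ee_pos: [527.3, -12.6, 90.6]
orientation: [1.838, 1.705, -0.756]
ft_force: [1.0, -0.4, -4.7]
width: 55.8
grasp_force: 30.0
```

servo_tool:
  steps:
    - [[0, 0, -0.0007], [0, 0, 0], -1]
    - [[0, 0, -0.0007], [0, 0, 0], -1]
    - [[0, 0, -0.0007], [0, 0, 0], -1]
    - [[0, 0, -0.0007], [0, 0, 0], -1]
    - [[0, 0, 0], [0, 0, 0], -1]
    - [[0, 0, 0], [0, 0, 0], -1]
    - [[0, 0, 0], [0, 0, 0], -1]
    - [[0, 0, 0], [0, 0, 0], -1]

```text
t: 9.22
ee_pos: [527.1, -12.7, 87.7]
orientation: [1.838, 1.705, -0.756]
ft_force: [0.1, -0.7, -5.8]
width: 55.9
grasp_force: 30.0
```

servo_tool:
  steps:
    - [[0, 0, -0.0005], [0, 0, 0], -1]
    - [[0, 0, -0.0005], [0, 0, 0], -1]
    - [[0, 0, -0.0005], [0, 0, 0], -1]
    - [[0, 0, -0.0005], [0, 0, 0], -1]
    - [[0, 0, 0], [0, 0, 0], -1]
    - [[0, 0, 0], [0, 0, 0], -1]
    - [[0, 0, 0], [0, 0, 0], -1]
    - [[0, 0, 0], [0, 0, 0], -1]

```text
t: 9.88
ee_pos: [527.1, -12.7, 85.8]
orientation: [1.838, 1.705, -0.756]
ft_force: [0.4, -0.0, -3.4]
width: 56.0
grasp_force: 30.0
```

servo_tool:
  steps:
    - [[0, 0, -0.0004], [0, 0, 0], -1]
    - [[0, 0, -0.0004], [0, 0, 0], -1]
    - [[0, 0, -0.0004], [0, 0, 0], -1]
    - [[0, 0, 0], [0, 0, 0], -1]
    - [[0, 0, 0], [0, 0, 0], -1]
    - [[0, 0, 0], [0, 0, 0], -1]
    - [[0, 0, 0], [0, 0, 0], -1]
    - [[0, 0, 0], [0, 0, 0], -1]

```text
t: 10.55
ee_pos: [527.1, -12.7, 85.7]
orientation: [1.837, 1.704, -0.757]
ft_force: [-3.2, 3.3, 8.4]
width: 55.9
grasp_force: 30.0
```

It's standing on the table, so I'll release and back off along the tool axis.

servo_tool:
  steps:
    - [[0, 0, 0], [0, 0, 0], 1]
    - [[0, 0, 0], [0, 0, 0], 1]
    - [[0, 0, 0], [0, 0, 0], 1]
    - [[0, 0, 0], [0, 0, 0], 1]
    - [[0, 0, 0], [0, 0, 0], 1]
    - [[0, 0, 0], [0, 0, 0], 1]
    - [[0, 0, 0], [0, 0, 0], 1]
    - [[0, 0, 0], [0, 0, 0], 1]

```text
t: 11.22
ee_pos: [527.1, -12.7, 84.4]
orientation: [1.838, 1.705, -0.756]
ft_force: [-1.0, -0.2, -0.5]
width: 88.0
grasp_force: 0.0
```

servo_tool:
  steps:
    - [[0.0005, 0.007, 0.007], [0, 0, 0], 1]
    - [[0.001, 0.014, 0.014], [0, 0, 0], 1]
    - [[0.001, 0.014, 0.014], [0, 0, 0], 1]
    - [[0.001, 0.014, 0.014], [0, 0, 0], 1]
    - [[0.001, 0.014, 0.014], [0, 0, 0], 1]
    - [[0, 0, 0.03], [0, 0, 0], 1]
    - [[0, 0, 0.03], [0, 0, 0], 1]
    - [[0, 0, 0], [0, 0, 0], 1]

```text
t: 11.88
ee_pos: [533.9, 52.0, 212.8]
orientation: [1.839, 1.703, -0.746]
ft_force: [1.0, 0.5, -0.4]
width: 87.6
grasp_force: 0.0
```

Run:
```python
from h import *
for nme in("wrist","top"):
    im=cam(nme); P=cloud(im).reshape(-1,3); P=P[np.isfinite(P).all(1)]
    q=P[(abs(P[:,0]-530)<60)&(abs(P[:,1])<60)&(abs(P[:,2]-130)<5)]
    if len(q)>20: r=cv2.minAreaRect(q[:,:2].astype(np.float32)); print(nme,len(q),np.round(r[0],1),np.round(r[1],1),round(r[2],1),np.median(q[:,2]))
    q=P[(abs(P[:,0]-530)<22)&(abs(P[:,1])<60)&(P[:,2]>20)&(P[:,2]<120)]
    if len(q)>50: c,n=fitplane(q); print("side plane",c.round(1),n.round(3))
# target: tool z=.707 x + .707 z (panel), above panel first
Rs=panelR([0,0,-1],H); Rt=Rs@tool([.7,0,.714],[0,1,0]); print(Rt[:,2].round(3))
c=np.array([529.5,0.,65]); g=c+Rs@np.array([-32,0,0])
plan(g+Rt[:,2]*(19-100)+[0,0,60],Rt)
```

```text
wrist 2249 [528.1   1.8] [44.5 56.1] 85.5 129.84633688255946
side plane [530.   22.5  74.6] [ 0.075  0.997 -0.   ]
top 340 [530.    2.1] [42.4 56.7] 85.0 129.77440267186103
side plane [530.  -19.4  71.4] [ 0.067  0.998 -0.004]
[ 0.05   0.712 -0.7  ]
t 11.9833 ee [532.1  51.1 208.8] shift mm [  -6.6 -108.8    4.9] rot deg [89.94 -6.41  0.31] rows>= 12.6
```

It stands upright at (529, 1.5), yaw 85.5°. I'll swing to the screen side.

servo_tool:
  steps:
    - [[0, -0.007, 0.004], [5.62, -0.4, 0.02], 1]
    - [[0, -0.007, 0.004], [5.62, -0.4, 0.02], 1]
    - [[0, -0.007, 0.003], [5.62, -0.4, 0.02], 1]
    - [[0, -0.007, 0.002], [5.62, -0.4, 0.02], 1]
    - [[-0.001, -0.007, 0], [5.62, -0.4, 0.02], 1]
    - [[-0.001, -0.007, 0], [5.62, -0.4, 0.02], 1]
    - [[-0.001, -0.007, 0], [5.62, -0.4, 0.02], 1]
    - [[-0.001, -0.007, 0], [5.62, -0.4, 0.02], 1]

```text
t: 12.65
ee_pos: [527.2, -5.7, 220.1]
orientation: [-2.292, -2.135, -0.011]
ft_force: [-0.9, 0.9, -0.4]
width: 87.8
grasp_force: 0.0
```

servo_tool:
  steps:
    - [[-0.001, -0.007, 0], [5.62, -0.4, 0.02], 1]
    - [[-0.001, -0.007, 0], [5.62, -0.4, 0.02], 1]
    - [[0, -0.007, 0], [5.62, -0.4, 0.02], 1]
    - [[0, -0.007, 0], [5.62, -0.4, 0.02], 1]
    - [[0, -0.007, -0.003], [5.62, -0.4, 0.02], 1]
    - [[0, -0.007, -0.003], [5.62, -0.4, 0.02], 1]
    - [[0, -0.004, -0.003], [5.62, -0.4, 0.02], 1]
    - [[0, 0, -0.003], [5.62, -0.4, 0.02], 1]

```text
t: 13.32
ee_pos: [525.5, -52.6, 207.9]
orientation: [-1.82, -1.698, -0.767]
ft_force: [-0.3, 0.5, -0.4]
width: 87.8
grasp_force: 0.0
```

```bash
sed -i 's/np.radians(86)/np.radians(85.5)/' h.py
python3 - <<'E'
from h import *
Rs=panelR([0,0,-1],H); Rt=Rs@tool([.707,0,.707],[0,1,0]); c=np.array([529,1.5,65]); g=c+Rs@np.array([-25,0,0])
plan(g+Rt[:,2]*(19-80),Rt); plan(g+Rt[:,2]*19,Rt); print(sensors.get_obs()["qpos"].round(2),Rt[:,2])
im=cam("wrist"); cv2.imwrite("pics/w4.png",im["color"]); P=cloud(im).reshape(-1,3); P=P[np.isfinite(P).all(1)]
q=P[(abs(P[:,0]-530)<60)&(abs(P[:,1])<60)&(abs(P[:,2]-130)<5)]
r=cv2.minAreaRect(q[:,:2].astype(np.float32)); print(len(q),np.round(r[0],1),np.round(r[1],1),round(r[2],1))
E
```

```text
t 13.3167 ee [525.5 -52.6 207.9] shift mm [  0.1  11.1 -74.7] rot deg [-0.74  0.03 -0.54] rows>= 1.8
t 13.3167 ee [525.5 -52.6 207.9] shift mm [   4.5   67.5 -131.3] rot deg [-0.74  0.03 -0.54] rows>= 3.5
[-0.51  0.5   1.8   0.73  1.33 -0.81] [ 0.05547896  0.70492701 -0.70710678]
3040 [527.7   0.7] [42.4 56.2] 85.8
```

View pics/w4.png

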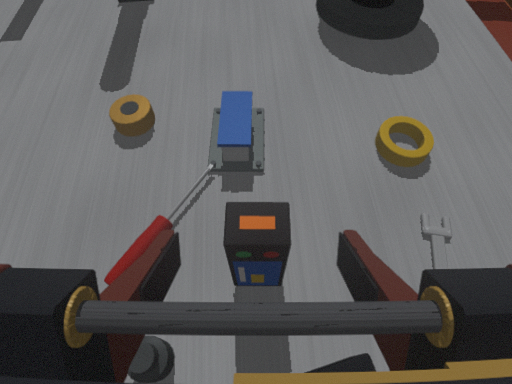

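The wrist view shows the panel standing with its orange end face at (257,222), the screen facing me and the fingers clear on both sides. I'll go in.

servo_tool:
  steps:
    - [[0, 0.0025, -0.018], [0, 0, 0], 1]
    - [[0, 0.0025, -0.019], [0, 0, 0], 1]
    - [[0, 0.0025, -0.019], [0, 0, 0], 1]
    - [[0, 0.0025, -0.018], [0, 0, 0], 1]
    - [[0.001, 0.014, -0.014], [0, 0, 0], 1]
    - [[0.001, 0.014, -0.014], [0, 0, 0], 1]
    - [[0.001, 0.014, -0.014], [0, 0, 0], 1]
    - [[0, 0.007, -0.007], [0, 0, 0], 1]

```text
t: 14.03
ee_pos: [527.1, 9.3, 83.6]
orientation: [-1.821, -1.702, -0.757]
ft_force: [0.6, -0.2, 0.1]
width: 87.5
grasp_force: 0.0
```

servo_tool:
  steps:
    - [[0, 0.007, -0.007], [0, 0, 0], 1]
    - [[0, 0, 0], [0, 0, 0], 1]
    - [[0, 0, 0], [0, 0, 0], -1]
    - [[0, 0, 0], [0, 0, 0], -1]
    - [[0, 0, 0], [0, 0, 0], -1]
    - [[0, 0, 0], [0, 0, 0], -1]
    - [[0, 0, 0], [0, 0, 0], -1]
    - [[0, 0, 0], [0, 0, 0], -1]

```text
t: 14.7
ee_pos: [528.9, 13.9, 78.8]
orientation: [-1.822, -1.703, -0.763]
ft_force: [-1.2, -1.3, 2.0]
width: 55.9
grasp_force: 30.0
```

servo_tool:
  steps:
    - [[0, 0, 0], [0, 0, 0], -1]
    - [[0, 0, 0], [0, 0, 0], -1]
    - [[0, 0, 0], [0, 0, 0], -1]
    - [[0, 0, 0.003], [0, 0, 0], -1]
    - [[0, 0, 0.008], [0, 0, 0], -1]
    - [[0, 0, 0.015], [0, 0, 0], -1]
    - [[0, 0, 0.025], [0, 0, 0], -1]
    - [[0, 0, 0.03], [0, 0, 0], -1]

```text
t: 15.37
ee_pos: [527.1, 14.8, 158.9]
orientation: [-1.821, -1.7, -0.758]
ft_force: [0.5, -1.2, -4.9]
width: 55.5
grasp_force: 30.0
```

Run:
```python
from h import *
o=sensors.get_obs(); Rm=R.from_rotvec(o["orientation"]).as_matrix(); print(o["width"],o["ft_force"].round(1))
im=cam("top"); hsv=cv2.cvtColor(im["color"],cv2.COLOR_BGR2HSV); P=cloud(im)
Rs=panelR([0,0,-1],H); 
# panel assumed upright; TCP in panel from pre-lift numbers: lifted so use horizontal offset only, vertical from lift
top=P.reshape(-1,3); top=top[np.isfinite(top).all(1)]
w=cam("wrist"); Q=cloud(w).reshape(-1,3); C=w["color"].reshape(-1,3); k=np.isfinite(Q).all(1); Q=Q[k]
q=(Q-o["ee_pos"])@Rs; s=q[(abs(q[:,1])<24)&(q[:,0]<60)&(q[:,0]>-80)&(abs(q[:,2])<60)]
print("rel TCP panel axes pct x",np.percentile(s[:,0],[1,50]).round(1),"z",np.percentile(s[:,2],[1,50,99]).round(1))
e=s[s[:,0]<np.percentile(s[:,0],20)]; c,n=fitplane(e); print("end face",len(e),c.round(1),n.round(3), e[:,2].min(),e[:,2].max())
```

```text
55.45009869587573 [ 0.5 -1.2 -4.9]
rel TCP panel axes pct x [-58.7 -57.1] z [-34.2 -18.5   6.7]
end face 2701 [-58.1  -1.6 -14.9] [-1.     0.001  0.001] -33.91033481790505 6.756749885134224
```

```bash
cat >> h.py <<'E'
TP=np.array([-12.5,0,13.4]); Rs2=panelR([0,0,-1],H); Tl2=Rs2.T@tool(Rs2@[.707,0,.707],Rs2@[0,1,0])
Rf=panelR(-H,[0,0,-1]); RC=np.array([512,202.5,71])
E
python3 - <<'E'
from h import *
plan(RC+[0,0,60]+Rf@TP,Rf@Tl2); print((Rf@Tl2).round(2))
E
```

```text
t 15.4667 ee [530.2  13.9 162.8] shift mm [-17.2 201.1 -45.2] rot deg [-90.09   6.79  -0.76] rows>= 12.6
[[-0.06 -1.   -0.06]
 [-0.7   0.08 -0.7 ]
 [ 0.71  0.   -0.71]]
```

servo_tool:
  steps:
    - [[-0.001, 0.0126, 0.002], [-5.63, 0.42, -0.05], -1]
    - [[-0.001, 0.0126, 0.002], [-5.63, 0.42, -0.05], -1]
    - [[-0.001, 0.0126, 0.002], [-5.63, 0.42, -0.05], -1]
    - [[-0.001, 0.0126, 0.002], [-5.63, 0.42, -0.05], -1]
    - [[-0.001, 0.0126, 0], [-5.63, 0.42, -0.05], -1]
    - [[-0.001, 0.0126, 0], [-5.63, 0.42, -0.05], -1]
    - [[-0.001, 0.0126, 0], [-5.63, 0.42, -0.05], -1]
    - [[-0.001, 0.0126, 0], [-5.63, 0.42, -0.05], -1]

```text
t: 16.13
ee_pos: [519.6, 115.7, 167.1]
orientation: [-2.302, -2.134, 0.003]
ft_force: [-0.9, -0.2, -6.1]
width: 55.9
grasp_force: 30.0
```

servo_tool:
  steps:
    - [[-0.001, 0.0126, 0], [-5.63, 0.42, -0.05], -1]
    - [[-0.001, 0.0126, 0], [-5.63, 0.42, -0.05], -1]
    - [[-0.001, 0.0126, 0], [-5.63, 0.42, -0.05], -1]
    - [[-0.001, 0.0126, 0], [-5.63, 0.42, -0.05], -1]
    - [[-0.001, 0.0126, 0], [-5.63, 0.42, -0.05], -1]
    - [[-0.001, 0.0126, 0], [-5.63, 0.42, -0.05], -1]
    - [[-0.001, 0.0126, 0], [-5.63, 0.42, -0.05], -1]
    - [[-0.001, 0.0126, 0], [-5.63, 0.42, -0.05], -1]

```text
t: 16.8
ee_pos: [511.7, 217.2, 166.3]
orientation: [1.841, 1.694, -0.764]
ft_force: [0.3, 0.0, -5.9]
width: 55.9
grasp_force: 30.0
```

servo_tool:
  steps:
    - [[0, 0, -0.01], [0, 0, 0], -1]
    - [[0, 0, -0.015], [0, 0, 0], -1]
    - [[0, 0, -0.015], [0, 0, 0], -1]
    - [[0, 0, -0.01], [0, 0, 0], -1]
    - [[0, 0, -0.003], [0, 0, 0], -1]
    - [[0, 0, 0], [0, 0, 0], -1]
    - [[0, 0, 0], [0, 0, 0], -1]
    - [[0, 0, 0], [0, 0, 0], -1]

```text
t: 17.47
ee_pos: [513.1, 215.7, 115.3]
orientation: [1.846, 1.694, -0.759]
ft_force: [0.4, 0.3, -5.0]
width: 56.3
grasp_force: 30.0
```

```bash
cat > m.py <<'E'
from h import *
plan(RC+Rf@TP,Rf@Tl2); o=sensors.get_obs(); print(o["qpos"].round(2),o["ft_force"].round(1))
w=cam("wrist"); Q=cloud(w).reshape(-1,3); Q=Q[np.isfinite(Q).all(1)]
q=(Q-o["ee_pos"])@Rf-0*TP+TP; s=q[(abs(q[:,1])<22)&(abs(q[:,0])<75)&(abs(q[:,2]+21)<25)]
c,n=fitplane(s[(s[:,0]>-45)&(s[:,0]<45)]); n=n*np.sign(-n[2]); print("screen face panel frame",len(s),c.round(1),n.round(3),"x rng",s[:,0].min().round(1),s[:,0].max().round(1))
t=cam("scene"); cv2.imwrite("pics/s2.png",cv2.resize(t["color"][120:290,270:470],None,fx=3.5,fy=3.5))
E
python3 m.py
```

```text
t 17.4667 ee [513.1 215.7 115.3] shift mm [ -0.1  -0.8 -57.7] rot deg [-0.16  0.16  0.34] rows>= 1.4
[ 0.67  0.75  1.57 -0.55  1.43  1.01] [ 0.4  0.3 -5. ]
screen face panel frame 8646 [-43.2  -0.1 -20.8] [ 0.083  0.003 -0.997] x rng -66.5 -40.3
```

View pics/s2.png

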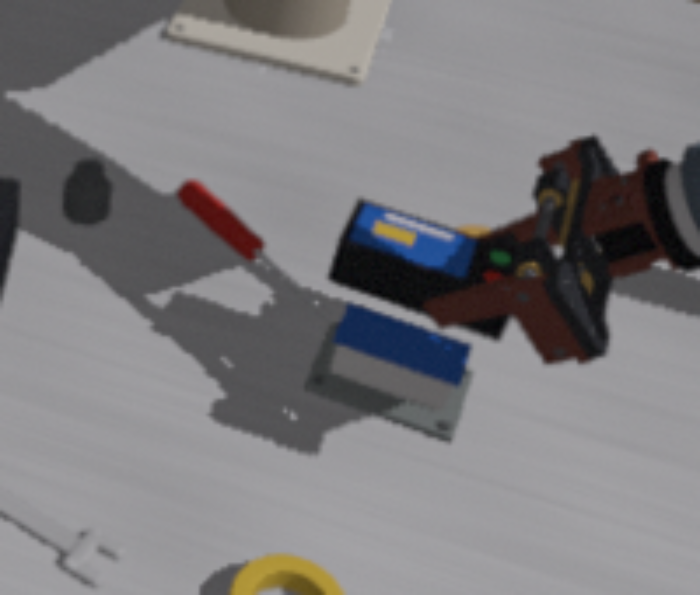

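The panel is screen up and level above the pad at (425,265), aligned with it. I'll lower it.

servo_tool:
  steps:
    - [[0, 0, -0.008], [0, 0, 0], -1]
    - [[0, 0, -0.012], [0, 0, 0], -1]
    - [[0, 0, -0.012], [0, 0, 0], -1]
    - [[0, 0, -0.01], [0, 0, 0], -1]
    - [[0, 0, -0.006], [0, 0, 0], -1]
    - [[0, 0, -0.003], [0, 0, 0], -1]
    - [[0, 0, -0.001], [0, 0, 0], -1]
    - [[0, 0, 0], [0, 0, 0], -1]

```text
t: 18.23
ee_pos: [512.5, 215.9, 62.1]
orientation: [1.844, 1.695, -0.761]
ft_force: [-0.4, 0.1, -4.6]
width: 56.0
grasp_force: 30.0
```

servo_tool:
  steps:
    - [[0, 0, -0.0006], [0, 0, 0], -1]
    - [[0, 0, -0.0006], [0, 0, 0], -1]
    - [[0, 0, -0.0006], [0, 0, 0], -1]
    - [[0, 0, -0.0006], [0, 0, 0], -1]
    - [[0, 0, -0.0006], [0, 0, 0], -1]
    - [[0, 0, 0], [0, 0, 0], -1]
    - [[0, 0, 0], [0, 0, 0], -1]
    - [[0, 0, 0], [0, 0, 0], -1]

```text
t: 18.9
ee_pos: [512.6, 216.0, 59.5]
orientation: [1.844, 1.695, -0.76]
ft_force: [1.6, -0.3, -4.5]
width: 56.1
grasp_force: 30.0
```

servo_tool:
  steps:
    - [[0, 0, -0.0005], [0, 0, 0], -1]
    - [[0, 0, -0.0005], [0, 0, 0], -1]
    - [[0, 0, -0.0005], [0, 0, 0], -1]
    - [[0, 0, -0.0005], [0, 0, 0], -1]
    - [[0, 0, 0], [0, 0, 0], -1]
    - [[0, 0, 0], [0, 0, 0], -1]
    - [[0, 0, 0], [0, 0, 0], -1]
    - [[0, 0, 0], [0, 0, 0], -1]

```text
t: 19.57
ee_pos: [512.6, 216.0, 57.9]
orientation: [1.844, 1.695, -0.761]
ft_force: [-2.5, 0.8, 3.3]
width: 55.7
grasp_force: 30.0
```

Contact is made, so I'll release and back off.

servo_tool:
  steps:
    - [[0, 0, 0], [0, 0, 0], 1]
    - [[0, 0, 0], [0, 0, 0], 1]
    - [[0, 0, 0], [0, 0, 0], 1]
    - [[0, 0, 0], [0, 0, 0], 1]
    - [[0, 0, 0], [0, 0, 0], 1]
    - [[0, 0, 0], [0, 0, 0], 1]
    - [[0, 0, 0], [0, 0, 0], 1]
    - [[0, 0, 0], [0, 0, 0], 1]

```text
t: 20.23
ee_pos: [512.6, 215.9, 57.5]
orientation: [1.844, 1.695, -0.761]
ft_force: [-0.0, 0.3, -0.4]
width: 87.9
grasp_force: 0.0
```

servo_tool:
  steps:
    - [[0.0005, 0.007, 0.007], [0, 0, 0], 1]
    - [[0.001, 0.014, 0.014], [0, 0, 0], 1]
    - [[0.001, 0.014, 0.014], [0, 0, 0], 1]
    - [[0.001, 0.014, 0.014], [0, 0, 0], 1]
    - [[0.001, 0.014, 0.014], [0, 0, 0], 1]
    - [[0.001, 0.014, 0.014], [0, 0, 0], 1]
    - [[0, 0, 0.02], [0, 0, 0], 1]
    - [[0, 0, 0], [0, 0, 0], 1]

```text
t: 20.9
ee_pos: [519.5, 295.4, 158.2]
orientation: [1.846, 1.696, -0.752]
ft_force: [-0.2, 1.1, 1.4]
width: 87.9
grasp_force: 0.0
```

Run:
```python
from h import *
for n in("top","wrist"):
    im=cam(n); P=cloud(im).reshape(-1,3); P=P[np.isfinite(P).all(1)]
    q=P[(abs(P[:,0]-512)<60)&(abs(P[:,1]-202)<90)&(abs(P[:,2]-92)<6)]; print(n,len(q))
    if len(q)>50:
        r=cv2.minAreaRect(q[:,:2].astype(np.float32)); print(np.round(r[0],1),np.round(r[1],1),round(r[2],1),fitplane(q)[1].round(3),np.median(q[:,2]))
print(sensors.get_obs()["ft_force"].round(1))
```

```text
top 976
[512.9 202.9] [130.5  57.4] 85.2 [0.005 0.    1.   ] 91.92694776071266
wrist 4618
[511.5 203.6] [130.9  56.1] 85.3 [0.003 0.014 1.   ] 92.05203024661105
[ 0.3 -0.7 -0.9]
```

The panel is centred, level and aligned, and the arm is clear, so I'll hand in the job.

```bash
python3 -c "
from workcell import close_job
print(close_job())"
```

```text
the job is handed in; nothing more can be done
None
```

The panel was levered out of the foam free end first, turned over and laid screen up on the rest (within about 1 mm of centre, level and aligned by the last camera check), then released and handed in; the hand-in call returned no verdict.

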